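# Close the insulated jug with its quick-thread stopper

## Task

Close the steel insulated jug: stand its stopper (the one with the upright bar grip, not the small knobbed cap) squarely on the neck, back it off anticlockwise by feel until it drops into the thread start, then screw it clockwise gently, without forcing or cross-threading it, until its flange lies fully home on the rim all round. Let go of it and leave everything else where it stands.

Things in the scene. Friction and masses are not known exactly. Their poses are not given: they have to be found in the camera images.
- stopper: The jug's stopper, loose, about 0.25 kg, 71 mm high, standing on its foot. Origin: centre of the foot, z up its axis. Grey core of radius 20 mm (tapered to 15 mm over the lowest 8 mm), then a black flange of 62 mm diameter, 5 mm thick, underside 34 mm above the origin, and on it an upright bar grip. A half turn makes no difference to it.
- stopper_grip (a point): Point on the stopper's axis in its bar grip, 61 mm above the foot, where to pinch. The bar is 44 mm long (stopper's x), 14 mm thick (y: close across this) and stands from 39 to 71 mm above the foot; fingertips stay clear of the flange, whose top is 39 mm above the foot.
- stopper_flange (a point): Centre of the underside of the stopper's flange, 34 mm above the foot. Its height over jug_rim tells the state: 15 mm when the lugs rest on the thread ridges (19 mm on the ridges' end stops), 7 mm when dropped into the thread start, 0 when home. Let loose on the ridges it can cock over as one lug drops first: hold it level, lightly pressed, while backing off.
- stopper_lugs (a point): Point on the stopper's axis level with its two lugs, 13.5 mm above the foot. The lugs are round, 5 mm thick, and stick out of the core along the stopper's +x and -x to a radius of 25 mm.
- jug: Steel insulated jug, 116 mm in diameter, locked in a black dock plate 150 mm square: it does not move or turn. Origin: centre of the dock's underside. Its yaw says nothing about the thread.
- jug_rim (a point): Centre of the top of the jug's neck, 140 mm above the counter, z up. Neck 65 mm outside, 55 mm inside diameter. Inside, a two-start right-hand quick thread: two ridges, inner radius 22 mm, each 150 degrees long, level tops; between them two gaps of 30 degrees, the thread starts. WHERE they lie round the neck changes every time: feel for them (or look from above).
- jug_ridges (a point): Point on the neck's axis level with the ridge tops, 8 mm below the rim. Lugs set on the ridges and turned anticlockwise (from above), less than half a turn, fall 8 mm into the starts, where a stop blocks further anticlockwise turning. Turned clockwise on the ridge tops they run against hard stops 4 mm high and never reach a start.
- jug_home (a point): Point on the neck's axis 20.5 mm below the rim: where the lugs' centres end. From the start, clockwise turning sinks the stopper 7 mm in 100 degrees (by its own weight if not held up); then the flange meets the rim, and 15 to 25 degrees on it wedges stiff. 0.15 N m is enough to feel a stop or snug it; over 50 N between stopper and jug spoils the thread. Friction about 0.6.
- cruet_cap: A small black cap with a round knob, 40 mm in diameter, 34 mm high, standing near the stopper (they may have swapped places); it does not fit the jug: leave it. Origin: centre of its underside.
- bowl: Steel bowl, 150 mm across, 55 mm high; leave it. Origin: centre of its underside.
- tea_box: Flat box, 70 x 130 x 35 mm; leave it. Origin: centre of its underside.
- pickle_jar: Closed jar, 80 mm in diameter, 110 mm high; leave it. Origin: centre of its underside.
- cup: White cup, 76 mm in diameter, 85 mm high; leave it. Origin: centre of its underside.
- spoon: Spoon lying on the counter beyond the stopper; leave it. Origin: centre of its underside.
- caddy: Lidded tub, 106 x 166 x 67 mm; leave it. Origin: centre of its underside.

How it is judged (in metres and radians):
On the way:
1. the stopper has dropped into the thread start: level on the neck, flange about 7 mm above the rim (z of stopper_flange in the frame of jug_rim between 0.003 and 0.0095 m and horizontal distance between stopper_flange and jug_rim below 0.004 m and angle between stopper's own z axis and vertical below 0.06 rad), for 0.1 s.
At the end, for the whole second after the job is handed in: The stopper is screwed home: its flange's underside is within 1.5 mm of the rim, within 4 mm of the neck's axis, tilted less than 0.04 rad, at rest and let go of (z of stopper_flange in the frame of jug_rim below 0.0015 m and horizontal distance between stopper_flange and jug_rim below 0.004 m and angle between stopper's own z axis and vertical below 0.04 rad and linear speed of stopper below 0.02 m/s and angular speed of stopper below 0.1 rad/s); the robot touches nothing.
It fails at once if the stopper forced or cross-threaded: more than 50 N between stopper and jug (contact force between stopper and jug above 50 N).
It fails at once if the stopper cocked over by more than 0.15 rad while its lugs are in the neck (angle between stopper's own z axis and vertical above 0.15 rad and horizontal distance between stopper_flange and jug_rim below 0.02 m and z of stopper_flange in the frame of jug_rim below 0.016 m).
It fails at once if a bystander pushed more than 30 mm from its place (distance of any of cruet_cap, bowl, tea_box, pickle_jar, cup, spoon, caddy from where it was at the start of the episode above 0.03 m).
It also fails if it takes over 64 s, if anything falls off the work surface, if the arm or the gripper's body presses on something with over 40 N, if the wrist force passes 120 N, or if a joint passes its speed limit or range.

## Robot

A 6-joint arm with a two-finger parallel gripper is mounted at the origin on the work surface. World frame = base frame: x ahead of the robot, y to its left, z up, the work surface at z = 0. Lengths are in mm, angles in rad, forces in N, time in s.
With the tool pointing down it reaches from about 375 to 900 mm from the base axis. Payload 3.1 kg.
Tool frame: the origin (TCP) lies on the centre line of the jaws, within the pads' length; the fingertips stand 8 mm ahead of it and the grasp point (between the pads) lies 11 mm behind it; z points along the fingers, x is the direction in which the jaws open and shut, and the axes are right-handed (so a half turn about z gives the same grasp; the last joint's range is limited). The gripper opens to 87 mm and grips with 3 to 60 N. Pads are 19 mm wide; open, the fingers measure 117 mm over their backs; the gripper's body (75 mm by 190 mm) begins 51 mm behind the grasp point.
Start: joints at [1.042, 0.527, 1.433, -0, 1.181, -0.178], TCP at [214.152, 587.142, 230.548] pointing down, gripper open.
Joint ranges: [-3.08, 3.08], [-0.75, 2.2], [0.22, 2.44], [-1.43, 4.57], [0, 2.65], [-2.85, 2.85]. Speed limits (rad/s): [2.79, 2.79, 3.14, 3.14, 3.14, 3.14].

## Interface

Orientations are given as a 3x3 rotation matrix whose columns are the frame's x, y, z axes.
In Python, from plant import robot gives the robot as it stands.
- The arm moves only by the tool step_arm, never from a script. Its argument "series" is one flat list of numbers, 5 for each row, row after row: the shift along the world's x, y, z in units of 30 mm (1.0 is 30 mm), then the turn about the world's z in rad, then the closure in counts, from 0 (fully open) to 255 (shut). In form: [x, y, z, roll, claw, x, y, z, roll, claw, ...]. A call has 1 to 8 rows; each row shifts and turns the pose as measured when the row begins; what a row does not reach is not made up. A row lasts 1/12 s, in which the tool goes at most 41.7 mm and 7.16 degrees, less where a joint would pass 70% of its speed; a pose out of reach is approached as far as the arm can. A call is refused whole if a number of a shift passes 1 or a number of a turn 0.125, either way. A call with a gripper value outside its range is refused whole. The fingers move at their own pace and stop on an object; "force" is the grip in N (left out, the last holds). Time passes only in rows, so rows that do not move let the fingers close. It gives the time, the measured TCP pose, the force and the opening at its end, in the units of the state.
- robot.get_state(): the state, without advancing time (a new reading comes with each control period).
- robot.camera(name): name is "scene" or "top"; returns a dict with "image" (400x640x3 uint8, red, green, blue), "mtx" (3x3 intrinsics, pixels), "k1" (the pictures are not rectified: a ray, as slopes to the right and down, at radius r is drawn at 1 + k1 r^2 times it, then the intrinsics apply), "R" (3x3) and "t" (3): a world point X has camera coordinates R X + t. Camera axes: x right, y down, z forward; pixel columns grow to the right and rows downward; lengths in mm; the calibration is good to about 2 mm. A picture is of the moment at which its call begins. There is no depth.
- robot.sign_off(): hands the job in, once; it reports no verdict.
The state is a dict: "clock": time; "joint_positions": joint angles; "dq": joint speeds; "tau": joint torques, N m; "position": TCP position; "tool_rot": TCP orientation; "ft_force": force on the tool from outside, world axes, zero at the start; "moment": the same for the moment, N m; "grip_width": finger opening in mm.
Only numpy, scipy, OpenCV 4.12 (cv2) and the standard library are available. Lean on these libraries where they do the work, as an engineer would, in place of code of your own. Each camera call takes 0.05 s, during which the arm holds its last target. There are 200 camera calls.

## Working session

There is one attempt and no reset: what is moved stays moved. The work goes in short steps, Python scripts to look and compute and a tool call to move; the robot and the scene stay as the last step left them, time stands still between calls to the robot, and variables do not carry over. Pictures are saved under pics/ and viewed, about 8 in all and at most 12, crops included, and the job is handed in when it is done.

Besides the shell and the picture viewer there is one more tool, called as name(argument=value, ...) on one line, values as JSON. step_arm: Moves the arm, as the interface text tells. Its arguments: {"type":"object","properties":{"series":{"type":"array","items":{"type":"number"}},"force":{"type":"number"}},"required":["series"]}

```bash
mkdir -p pics; ls; cat > h.py <<'E'
import numpy as np, cv2
from plant import robot
def cam(n):
    return robot.camera(n)
def ray(c,u,v):
    K=np.array(c["mtx"]);p=np.array([(u-K[0,2])/K[0,0],(v-K[1,2])/K[1,1]])
    q=p.copy()
    for _ in range(20): q=p/(1+c["k1"]*(q@q))
    R=np.array(c["R"]);t=np.array(c["t"])
    d=R.T@np.array([q[0],q[1],1]); return -R.T@t,d
def onz(c,u,v,z):
    o,d=ray(c,u,v); return o+d*(z-o[2])/d[2]
def proj(c,X):
    x=np.array(c["R"])@np.array(X,float)+np.array(c["t"]);q=x[:2]/x[2]
    q=q*(1+c["k1"]*(q@q));K=np.array(c["mtx"]);return K[0,0]*q[0]+K[0,2],K[1,1]*q[1]+K[1,2]
def save(im,n): cv2.imwrite("pics/"+n,im[:,:,::-1])
E
python3 - <<'E'
from h import *
for n in("scene","top"):
    c=cam(n);save(c["image"],n+"0.png");print(n,-np.array(c["R"]).T@c["t"],np.array(c["R"])[2],c["mtx"],c["k1"])
print(robot.get_state())
E
```

```text
pics
scene [ 922.22725758 -495.13266485 1052.66816144] [-0.31216514  0.43888174 -0.84257684] [[420.15692598   0.         316.48152626]
 [  0.         420.15692598 192.12482488]
 [  0.           0.           1.        ]] -0.11203367812302564
top [ 402.06229577  -18.59268411 1343.92620169] [ 0.12572891  0.00371279 -0.99205769] [[519.10573864   0.         318.23172467]
 [  0.         519.10573864 201.64687292]
 [  0.           0.           1.        ]] 0.05848014792134704
{'clock': 0.1, 'joint_positions': array([ 1.04248244e+00,  5.28367265e-01,  1.43377117e+00,  7.60077177e-06,
        1.18140386e+00, -1.78497573e-01]), 'dq': array([ 0.00055718, -0.0002677 , -0.001755  , -0.00126229,  0.00110237,
       -0.00168465]), 'tau': array([-4.32365305e-04, -4.40987849e+01, -1.77150232e+01,  6.34769560e-02,
        5.33719675e-02, -5.25400310e-05]), 'position': array([213.84285053, 586.5943933 , 229.67407659]), 'tool_rot': array([[ 3.42727019e-01,  9.39434517e-01, -9.88847866e-04],
       [ 9.39433081e-01, -3.42728264e-01, -1.68028580e-03],
       [-1.91742459e-03, -3.53077054e-04, -9.99998099e-01]]), 'ft_force': array([ 0.60690209, -0.51172996, -0.08301189]), 'moment': array([ 0.01145466, -0.01612289,  0.01767468]), 'grip_width': 87.12137584576018}
```

View pics/top0.png

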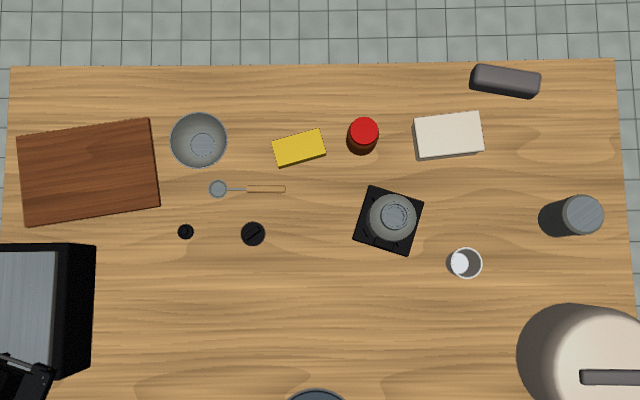

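View pics/scene0.png

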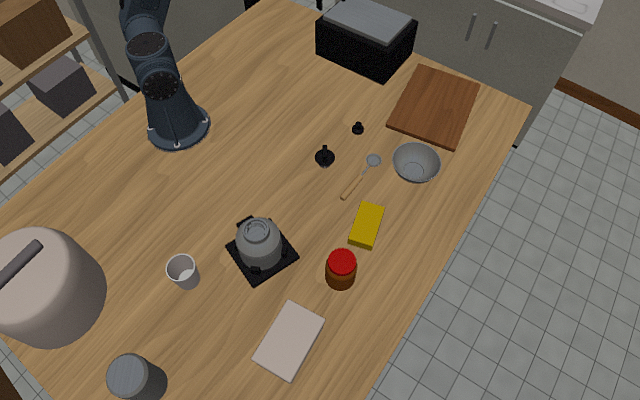

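The top view shows the stopper at about (253,234), the knobbed cap at (185,232) and the jug neck at about (394,212). In the scene view the stopper is at (325,156) and the jug neck at (258,230). Next I enlarge these areas.

```bash
python3 - <<'E'
from h import *
c=cam("top");s=cam("scene")
I=c["image"];J=s["image"]
r=lambda im,x,y,w:cv2.resize(im[y-w:y+w,x-w:x+w],(390,390),interpolation=cv2.INTER_CUBIC)
save(np.vstack([np.hstack([r(I,253,234,20),r(I,393,213,24)]) ,])[:,:],"crop1.png")
save(np.hstack([r(J,325,156,20),r(J,258,232,26)]),"crop2.png")
g=I.max(2).astype(int)
m=(g<60).astype(np.uint8)
n,l,st,ce=cv2.connectedComponentsWithStats(m[215:255,235:272])
for i in range(1,n):
    if st[i,4]>20: print(st[i],ce[i]+[235,215])
i=1+st[1:,4].argmax()
u,v=ce[i]+[235,215];print(onz(c,u,v,39))
print("1px mm",onz(c,u+1,v,39)-onz(c,u,v,39))
np.set_printoptions(linewidth=220)
print(g[220:249,239:268])
E
python3 -c "
import cv2,numpy as np
cv2.imwrite('pics/c.png',cv2.resize(np.vstack([cv2.imread('pics/crop1.png'),cv2.imread('pics/crop2.png')]),(600,600)))"
```

```text
[  6   7  24  24 444] [252.37387387 233.59459459]
[488.73592882 152.81746064  39.        ]
1px mm [-0.0350594  -2.51004307  0.        ]
[[174 173 177 176 176 177 175 175 175 177 178 176 180 181 181 180 177 177 177 174 175 173 175 173 176 175 175 175 171]
 [169 170 169 168 170 168 170 171 172 173 175 164 123  96 119 145 156 186 183 181 178 176 178 176 176 174 173 177 176]
 [165 167 164 164 164 166 169 171 153  86  66  63  42  30  39  52  55  73 102 151 176 172 166 165 166 164 162 164 171]
 [168 168 169 170 170 176 153  95  70  28  24  30  28  28  30  29  29  23  37  62  95 146 168 162 160 160 158 161 159]
 [175 173 178 174 179 160  88  32  29  25  28  23  26  28  27  27  27  30  31  29  30  64 121 171 165 165 161 161 161]
 [177 175 176 179 161  94  34  26  32  28  27  32  30  31  32  32  32  26  24  29  31  32  60 128 176 171 171 170 168]
 [174 175 175 159  90  33  28  29  27  31  27  30  31  27  28  27  22  24  18  23  29  30  28  57 120 170 166 164 162]
 [160 161 148 102  30  26  26  30  31  31  30  27  31  29  23  25  27  25  20  11  28  31  30  33 102 175 167 165 165]
 [162 162 13
[... 1787 characters left out ...]
173 172 136  52  26  27  30  28  29  28  31  29  27  30  30  29  25  42 113 166 173 167 165 166 164 162]
 [175 174 177 175 178 177 154  91  32  26  25  26  26  29  28  26  28  26  46  74 109 172 175 171 170 167 169 168 164]
 [179 177 179 179 181 181 180 173 153  89  37  45  41  26  25  21  56  77 114 169 169 179 178 174 173 173 173 169 172]
 [175 175 177 173 176 176 179 179 177 169 166 166 167 166 167 164 166 165 165 176 170 172 172 169 169 169 170 168 170]
 [176 176 178 178 177 179 178 178 178 178 179 179 182 180 180 177 179 180 176 177 175 173 174 173 174 171 172 171 171]
 [178 177 179 179 177 178 178 177 176 178 176 174 178 176 178 177 178 178 174 177 174 176 175 174 175 173 174 174 174]]
```

View pics/c.png

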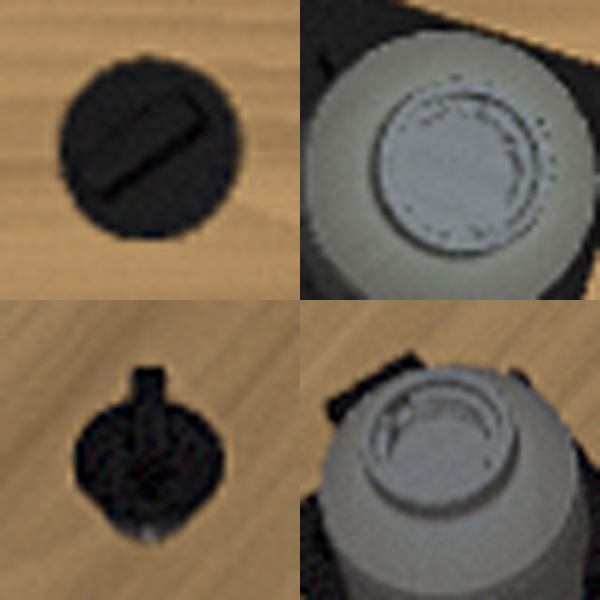

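The crop shows the stopper's bar running from upper right to lower left, about -54° in world yaw. The flange centre is at (252.4,233.5). The neck is a ring around (394,216), and the ridge gaps are unclear at this size. I'll measure the neck and zoom in on it.

```bash
python3 - <<'E'
from h import *
np.set_printoptions(precision=1,suppress=True)
c=cam("top");s=cam("scene")
# unwrap with predicted circles; refine centre by eye
C=onz(c,394.1,216.2,140);print("top guess",C, "scene stopper",onz(s,325,158,30))
# scene neck centre guess: crop2 (440,430) in 600 img -> half crop
u=258-26+(440-300)/300*52; v=232-26+(445-300)/300*52
print("scene guess",u,v,onz(s,u,v,140))
def big(cc,X,w,k):
    u,v=proj(cc,X);A=np.float32([[k,0,w*k-u*k],[0,k,w*k-v*k]])
    im=cv2.warpAffine(cc["image"],A,(2*w*k,2*w*k),flags=cv2.INTER_CUBIC)
    im=np.clip((im.astype(float)-60)*2,0,255).astype(np.uint8).copy()
    for R,z,col in((32.5,140,(255,0,0)),(27.5,140,(0,255,0))):
        for a in np.arange(0,360,15):
            p=A@np.r_[proj(cc,C+[R*np.cos(np.radians(a)),R*np.sin(np.radians(a)),z-140]),1]
            cv2.circle(im,(int(p[0]),int(p[1])),2 if a else 5,col,-1)
    return im
save(np.hstack([big(c,C,20,10),big(s,C,20,10)]),"neck.png")
E
```

```text
top guess [ 518.2 -190.   140. ] scene stopper [493.  153.3  30. ]
scene guess 256.26666666666665 231.13333333333333 [ 529.6 -197.   140. ]
```

View pics/neck.png

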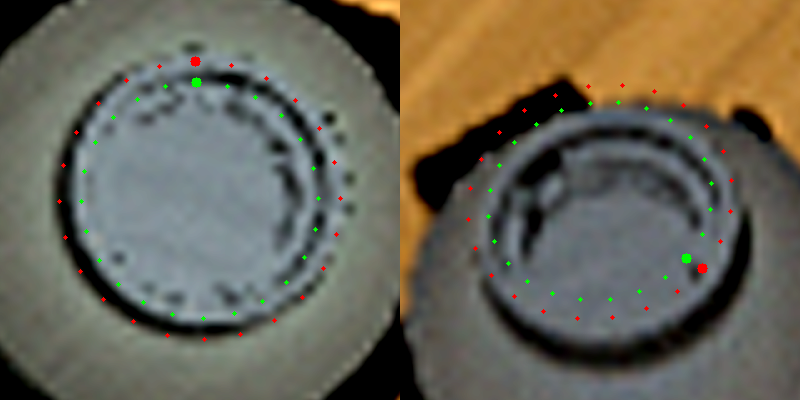

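The top and scene views agree that the rim centre lies a few mm beyond my guess, near (522,-192). I couldn't make out the gaps, so I'll find them by feel. I'm setting out for the stopper.

step_arm(series=[0.6, -1, 0, -0.04, 0, 0.6, -1, 0, -0.04, 0, 0.6, -1, 0, -0.04, 0, 0.6, -1, 0, -0.04, 0, 0.6, -1, 0, -0.04, 0, 0.6, -1, 0, -0.04, 0, 0.6, -1, 0, -0.04, 0, 0.6, -1, 0, -0.04, 0], force=25)

```text
clock: 0.97
position: [358.3, 344.1, 230.2]
tool_rot: [[0.622, 0.783, 0.003], [0.783, -0.622, 0.006], [0.007, -0.001, -1.0]]
ft_force: [0.4, 0.3, 0.2]
grip_width: 87.1
```

```bash
cat >> h.py <<'E'
def st():
    s=robot.get_state();R=np.array(s["tool_rot"]);np.set_printoptions(precision=2,suppress=True)
    print("t",round(s["clock"],2),"p",s["position"],"yaw",round(float(np.degrees(np.arctan2(R[1,0],R[0,0]))),2),"tilt",R[:2,2],"F",s["ft_force"],"M",s["moment"],"w",round(s["grip_width"],1),"q6",round(float(np.degrees(s["joint_positions"][5])),1));return s
E
python3 -c "
from h import *
s=cam('scene');c=cam('top')
for X in ([518.2,-190,140],[521.7,-192.1,140],[521.7,-190,140],[524,-193,140]): print(X,proj(s,X),proj(c,X))
st()"
```

```text
[518.2, -190, 140] (np.float64(254.5066100857494), np.float64(226.68103673936037)) (np.float64(394.0947897874584), np.float64(216.19168560861482))
[521.7, -192.1, 140] (np.float64(255.05443709737725), np.float64(228.03235969459695)) (np.float64(394.95292693992644), np.float64(214.68177544849894))
[521.7, -190, 140] (np.float64(255.60034406021992), np.float64(227.41463556461989)) (np.float64(394.04723812333066), np.float64(214.6933044751408))
[524, -193, 140] (np.float64(255.54062784450912), np.float64(228.78155444565942)) (np.float64(395.3095988047064), np.float64(213.69275542888928))
t 1.07 p [360.2  341.97 230.16] yaw 51.29 tilt [0. 0.] F [ 0.93  1.02 -0.6 ] M [ 0.   -0.02 -0.05] w 87.1 q6 -20.8
```

step_arm(series=[0.6, -0.9, 0, -0.038, 0, 0.6, -0.9, 0, -0.038, 0, 0.6, -0.9, -0.4, -0.038, 0, 0.6, -0.9, -0.6, -0.038, 0, 0.6, -0.9, -0.6, -0.038, 0, 0.6, -0.9, -0.6, -0.038, 0, 0.6, -0.9, -0.6, -0.038, 0, 0, 0, -0.4, 0, 0])

```text
clock: 1.73
position: [495.4, 151.4, 136.1]
tool_rot: [[0.811, 0.584, 0.025], [0.584, -0.811, 0.01], [0.026, 0.006, -1.0]]
ft_force: [0.1, 1.1, 0.2]
grip_width: 87.0
```

```bash
python3 -c "
from h import *
st()"
```

```text
t 1.73 p [495.44 151.44 136.1 ] yaw 35.77 tilt [0.02 0.01] F [0.15 1.13 0.22] M [-0.04  0.02 -0.04] w 87.0 q6 -31.9
```

step_arm(series=[-0.15, 0.05, -0.5, 0, 0, -0.05, 0.03, -0.3, 0, 0, 0, 0, -0.2, 0, 0, 0, 0, 0, 0, 0])

```text
clock: 2.07
position: [490.5, 153.6, 101.8]
tool_rot: [[0.813, 0.581, 0.022], [0.581, -0.814, 0.011], [0.024, 0.003, -1.0]]
ft_force: [0.2, 0.8, -0.9]
grip_width: 87.0
```

```bash
python3 - <<'E'
from h import *
c=cam("scene");s=st()
im=cv2.resize(c["image"][105:185,275:375],(800,640),interpolation=cv2.INTER_CUBIC)[:600]
im=np.clip(im*1.6,0,255).astype(np.uint8).copy()
def mk(X,col):
    u,v=proj(c,X);cv2.circle(im,(int((u-275)*8),int((v-105)*8)),4,col,-1)
P=s["position"]
for z in range(0,110,10): mk([489,153,z],(255,0,0)); mk([P[0],P[1],z],(0,255,0))
a=np.radians(-54)
for k in(-22,22): mk([489+k*np.cos(a),153+k*np.sin(a),71],(255,255,0))
save(im,"s1.png")
E
```

```text
t 2.12 p [490.78 153.77 102.3 ] yaw 35.56 tilt [0.02 0.01] F [ 0.23 -0.04  0.26] M [-0.1  -0.01 -0.05] w 87.2 q6 -31.6
```

View pics/s1.png

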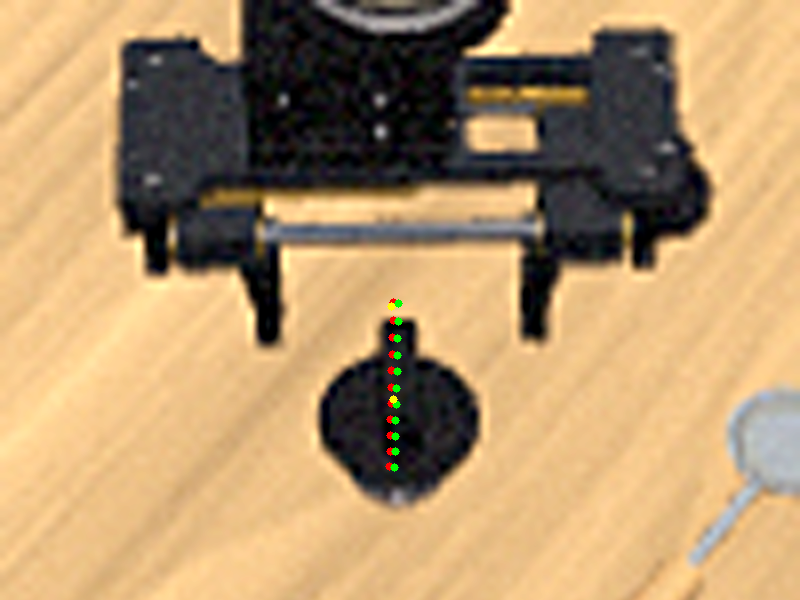

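The scene view shows the bar top at u≈397 and v≈320, with the fingers straddling it at 268 and 535. Its far end lies about 2 px nearer the camera than predicted, so I'll shift slightly. Going down.

step_arm(series=[0.03, -0.06, -0.5, 0, 0, 0, 0, -0.5, 0, 0, 0, 0, -0.4, 0, 0, 0, 0, -0.2, 0, 0, 0, 0, 0, 0, 0])

```text
clock: 2.53
position: [495.6, 155.4, 56.9]
tool_rot: [[0.81, 0.585, 0.033], [0.585, -0.811, 0.013], [0.035, 0.009, -0.999]]
ft_force: [0.7, 0.4, 0.1]
grip_width: 87.1
```

step_arm(series=[-0.1, -0.07, -0.1, 0, 0, -0.05, -0.05, -0.1, 0, 0, 0, 0, 0, 0, 0, 0, 0, 0, 0, 0])

```text
clock: 2.87
position: [492.1, 152.5, 52.7]
tool_rot: [[0.809, 0.587, 0.038], [0.587, -0.81, 0.013], [0.038, 0.011, -0.999]]
ft_force: [0.6, -0.2, -0.0]
grip_width: 87.3
```

```bash
python3 -c "
from h import *
s=st();print(s['joint_positions'],s['dq'])"
```

```text
t 2.87 p [492.14 152.51  52.73] yaw 35.95 tilt [0.04 0.01] F [ 0.63 -0.2  -0.  ] M [-0.02  0.05  0.01] w 87.3 q6 -32.5
[ 0.08  0.66  1.87  0.02  0.57 -0.57] [-0.   -0.01  0.01  0.   -0.   -0.  ]
```

step_arm(series=[0, 0, -0.05, 0, 120, 0, 0, 0, 0, 230, 0, 0, 0, 0, 255, 0, 0, 0, 0, 255, 0, 0, 0, 0, 255, 0, 0, 0, 0, 255, 0, 0, 0, 0, 255, 0, 0, 0, 0, 255], force=25)

```text
clock: 3.53
position: [493.3, 152.4, 52.6]
tool_rot: [[0.809, 0.586, 0.041], [0.586, -0.81, 0.014], [0.041, 0.013, -0.999]]
ft_force: [-0.9, -0.1, -0.6]
grip_width: 41.7
```

step_arm(series=[0, 0, 0.15, 0, 255, 0, 0, 0.3, 0, 255, 0, 0, 0.5, 0, 255, 0, 0, 0.5, 0, 255, 0, 0, 0.5, 0, 255, 0, 0, 0.3, 0, 255, 0, 0, 0, 0, 255])

```text
clock: 4.12
position: [492.3, 152.4, 125.4]
tool_rot: [[0.809, 0.586, 0.039], [0.586, -0.81, 0.014], [0.04, 0.012, -0.999]]
ft_force: [0.6, -0.4, 0.6]
grip_width: 1.8
```

```bash
python3 -c "
from h import *
s=st()"
```

```text
t 4.12 p [492.27 152.36 125.43] yaw 35.93 tilt [0.04 0.01] F [ 0.61 -0.41  0.57] M [-0.08  0.   -0.  ] w 1.8 q6 -32.2
```

The fingers close more slowly than I allowed, so the lift was empty. I'll reopen and look.

step_arm(series=[0, 0, 0, 0, 0, 0, 0, 0, 0, 0, 0, 0, 0, 0, 0, 0, 0, 0, 0, 0, 0, 0, 0, 0, 0, 0, 0, 0, 0, 0, 0, 0, 0, 0, 0, 0, 0, 0, 0, 0])

```text
clock: 4.78
position: [490.8, 152.2, 124.2]
tool_rot: [[0.809, 0.586, 0.036], [0.586, -0.81, 0.013], [0.037, 0.01, -0.999]]
ft_force: [0.2, -0.1, 0.4]
grip_width: 47.0
```

step_arm(series=[0, 0, 0, 0, 0, 0, 0, 0, 0, 0, 0, 0, 0, 0, 0, 0, 0, 0, 0, 0])

```text
clock: 5.12
position: [490.5, 152.2, 123.7]
tool_rot: [[0.809, 0.586, 0.035], [0.586, -0.81, 0.013], [0.036, 0.01, -0.999]]
ft_force: [-0.1, -0.3, -0.1]
grip_width: 73.7
```

```bash
python3 - <<'E'
from h import *
c=cam("scene");s=st()
I=c["image"].max(2).astype(int)
m=(I[135:175,300:350]<70).astype(np.uint8)
im=cv2.resize(c["image"][105:180,275:375],(640,480),interpolation=cv2.INTER_CUBIC);save(im,"s2.png")
n,l,t,ce=cv2.connectedComponentsWithStats(m)
for i in range(1,n): print(t[i]+[300,135,0,0,0],ce[i]+[300,135])
E
```

```text
t 5.17 p [490.54 152.17 123.72] yaw 35.92 tilt [0.03 0.01] F [ 0.32 -0.32  0.4 ] M [-0.07 -0.02 -0.07] w 77.8 q6 -32.2
[307 135   5   9  31] [309.71 138.58]
[338 135   4   8  26] [339.15 138.27]
[315 145  20  23 292] [324.39 156.89]
```

View pics/s2.png

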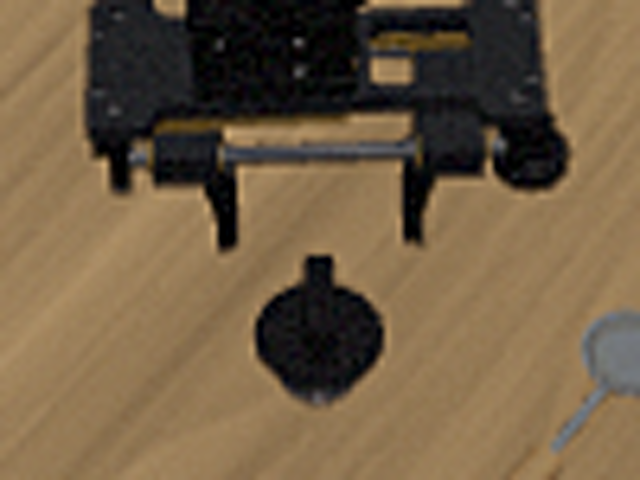

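The picture shows the stopper still standing where it was, with its bar top at (318,258) in the crop and the fingers clear of it. Descending again.

step_arm(series=[0, 0, -0.4, 0, 0, 0, 0, -0.4, 0, 0, -0.02, 0, -0.4, 0, 0, -0.03, -0.01, -0.4, 0, 0, -0.03, -0.01, -0.3, 0, 0, -0.03, -0.01, -0.25, 0, 0, -0.04, -0.02, -0.15, 0, 0, -0.02, 0, 0, 0, 0])

```text
clock: 5.83
position: [487.6, 150.8, 53.2]
tool_rot: [[0.809, 0.586, 0.041], [0.586, -0.81, 0.014], [0.041, 0.013, -0.999]]
ft_force: [0.2, 0.1, 0.1]
grip_width: 87.0
```

step_arm(series=[0.1, 0.04, -0.05, 0, 100, 0.03, 0, 0, 0, 255, 0, 0, 0, 0, 255, 0, 0, 0, 0, 255, 0, 0, 0, 0, 255, 0, 0, 0, 0, 255, 0, 0, 0, 0, 255, 0, 0, 0, 0, 255])

```text
clock: 6.5
position: [493.6, 152.4, 53.6]
tool_rot: [[0.809, 0.586, 0.046], [0.586, -0.81, 0.014], [0.045, 0.016, -0.999]]
ft_force: [0.6, -0.2, 0.4]
grip_width: 41.6
```

step_arm(series=[0, 0, 0, 0, 255, 0, 0, 0, 0, 255, 0, 0, 0, 0, 255, 0, 0, 0, 0, 255, 0, 0, 0, 0, 255, 0, 0, 0, 0, 255, 0, 0, 0, 0, 255])

```text
clock: 7.08
position: [492.6, 151.9, 54.0]
tool_rot: [[0.808, 0.587, 0.044], [0.587, -0.809, 0.013], [0.043, 0.015, -0.999]]
ft_force: [-0.1, -1.0, -0.3]
grip_width: 13.8
```

```bash
python3 -c "
from h import *
s=st()"
```

```text
t 7.08 p [492.56 151.9   53.96] yaw 36.0 tilt [0.04 0.01] F [-0.12 -1.05 -0.34] M [-0.17  0.08  0.05] w 13.8 q6 -32.5
```

step_arm(series=[0, 0, 0.2, 0, 255, 0, 0, 0.5, 0, 255, 0, 0, 0.7, 0, 255, 0, 0, 0.8, -0.1, 255, 0, -0.3, 0.8, -0.12, 255, 0, -0.6, 0.8, -0.12, 255, 0.05, -0.8, 0.7, -0.12, 255, 0.1, -0.8, 0.4, -0.12, 255])

```text
clock: 7.75
position: [489.4, 79.0, 201.8]
tool_rot: [[0.999, 0.028, 0.03], [0.028, -1.0, -0.003], [0.029, 0.003, -1.0]]
ft_force: [0.3, -0.7, -3.6]
grip_width: 13.9
```

step_arm(series=[0.1, -0.8, 0, -0.12, 255, 0.1, -0.8, 0, -0.12, 255, 0.1, -0.8, 0, -0.12, 255, 0.1, -0.8, 0, -0.12, 255, 0.1, -0.8, 0, -0.12, 255, 0.1, -0.8, 0, -0.12, 255, 0.1, -0.8, 0, -0.12, 255, 0.1, -0.8, 0, -0.12, 255])

```text
clock: 8.42
position: [511.6, -119.2, 206.1]
tool_rot: [[0.562, -0.827, 0.017], [-0.826, -0.563, -0.028], [0.033, 0.002, -0.999]]
ft_force: [-0.7, -0.2, -1.9]
grip_width: 13.5
```

```bash
python3 -c "
from h import *
s=st()"
```

```text
t 8.42 p [ 511.65 -119.23  206.05] yaw -55.76 tilt [ 0.02 -0.03] F [-0.66 -0.24 -1.94] M [-0.03  0.11  0.01] w 13.5 q6 31.8
```

step_arm(series=[0.1, -0.7, 0, -0.05, 255, 0.1, -0.7, 0, -0.05, 255, 0.05, -0.4, 0, -0.05, 255, 0, -0.1, 0, -0.05, 255, 0, 0, 0, 0, 255, 0, 0, 0, 0, 255])

```text
clock: 8.92
position: [518.0, -183.7, 204.1]
tool_rot: [[0.368, -0.93, 0.008], [-0.93, -0.368, -0.03], [0.031, 0.003, -1.0]]
ft_force: [-0.3, 0.3, -1.8]
grip_width: 13.8
```

```bash
python3 - <<'E'
from h import *
s=st();c=cam("scene");t=cam("top")
P=s["position"]
def crop(cc,u0,v0,w,h,k,pts):
    im=cv2.resize(cc["image"][v0:v0+h,u0:u0+w],(w*k,h*k),interpolation=cv2.INTER_CUBIC)
    im=np.clip(im*1.5,0,255).astype(np.uint8).copy()
    for X,col in pts:
        u,v=proj(cc,X);cv2.circle(im,(int((u-u0+.5)*k),int((v-v0+.5)*k)),2,col,-1)
    return im
pts=[([P[0],P[1],P[2]-54+z],(255,0,0)) for z in(0,34,39)]
for a in np.arange(0,6.28,.26): pts.append(([P[0]+31*np.cos(a),P[1]+31*np.sin(a),P[2]-54+36.5],(255,255,0))); pts.append(([522.5+32.5*np.cos(a),-192.3+32.5*np.sin(a),140],(0,255,0)))
save(crop(c,215,180,80,75,8,pts),"s3.png")
for i in(1,):
    print(proj(c,[P[0],P[1],P[2]-20]))
E
```

```text
t 8.92 p [ 517.96 -183.7   204.15] yaw -68.43 tilt [ 0.01 -0.03] F [-0.33  0.29 -1.76] M [-0.02  0.14  0.  ] w 13.8 q6 38.7
(np.float64(253.78409468224018), np.float64(215.99917334414215))
```

View pics/s3.png

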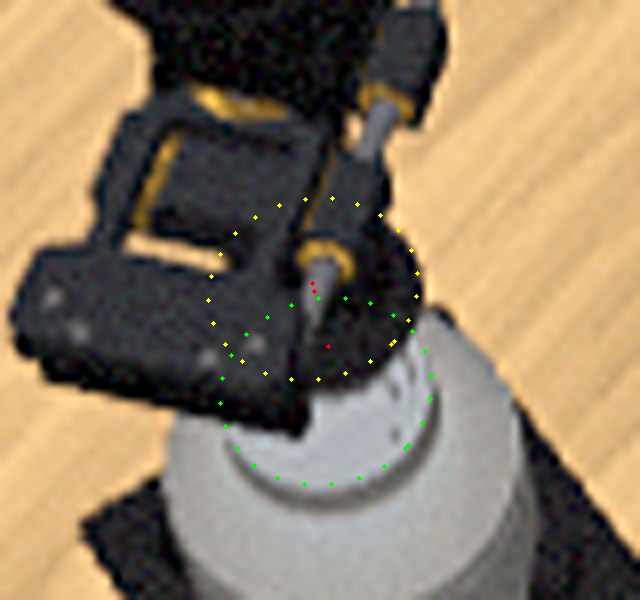

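The flange lies about where predicted, with its right edge at u≈420 in the crop. The rim's right edge is at 438 and its bottom at about 490, so the neck axis is roughly (523.5,-191.7) on the same basis. Centring, then lowering.

step_arm(series=[0.15, -0.2, 0, 0, 255, 0.05, -0.06, -0.1, 0, 255, 0, 0, -0.2, 0, 255, 0, 0, -0.1, 0, 255, 0, 0, 0, 0, 255], force=30)

```text
clock: 9.43
position: [524.4, -189.0, 191.1]
tool_rot: [[0.373, -0.928, 0.008], [-0.927, -0.373, -0.029], [0.03, 0.003, -1.0]]
ft_force: [0.3, 0.4, -3.3]
grip_width: 14.2
```

```bash
python3 -c "
from h import *
s=st()"
```

```text
t 9.43 p [ 524.39 -188.98  191.11] yaw -68.07 tilt [ 0.01 -0.03] F [ 0.3   0.35 -3.31] M [-0.04  0.18  0.02] w 14.2 q6 38.2
```

step_arm(series=[-0.03, -0.1, 0, 0, 255, 0, 0, -0.1, 0, 255, 0, 0, -0.1, 0, 255, 0, 0, -0.1, 0, 255, 0, 0, 0, 0, 255])

```text
clock: 9.85
position: [522.3, -191.8, 180.9]
tool_rot: [[0.375, -0.927, 0.005], [-0.927, -0.375, -0.028], [0.028, 0.006, -1.0]]
ft_force: [-1.0, -0.3, -3.9]
grip_width: 13.4
```

```bash
python3 -c "
from h import *
s=st()"
```

```text
t 9.85 p [ 522.27 -191.78  180.89] yaw -67.99 tilt [ 0.01 -0.03] F [-0.96 -0.28 -3.9 ] M [-0.02  0.36 -0.04] w 13.4 q6 37.9
```

step_arm(series=[0, 0, -0.05, 0, 255, 0, 0, -0.05, 0, 255, 0, 0, -0.03, 0, 255, 0, 0, 0, 0, 255])

```text
clock: 10.18
position: [522.0, -191.8, 177.5]
tool_rot: [[0.375, -0.927, 0.005], [-0.927, -0.375, -0.028], [0.028, 0.006, -1.0]]
ft_force: [-1.7, 0.8, 0.0]
grip_width: 13.8
```

```bash
python3 -c "
from h import *
s=st()"
```

```text
t 10.18 p [ 522.   -191.77  177.51] yaw -67.99 tilt [ 0.   -0.03] F [-1.67  0.78  0.04] M [0.06 0.34 0.03] w 13.8 q6 37.9
```

step_arm(series=[0, 0, -0.04, 0, 255, 0, 0, -0.04, 0.06, 255, 0, 0, -0.04, 0.06, 255, 0, 0, -0.04, 0.06, 255])

```text
clock: 10.52
position: [522.2, -192.8, 174.1]
tool_rot: [[0.541, -0.841, 0.012], [-0.84, -0.541, -0.03], [0.032, 0.006, -0.999]]
ft_force: [-3.9, -2.3, 4.7]
grip_width: 13.9
```

```bash
python3 -c "
from h import *
s=st()"
```

```text
t 10.52 p [ 522.24 -192.76  174.1 ] yaw -57.23 tilt [ 0.01 -0.03] F [-3.9  -2.32  4.74] M [-0.39  0.67 -0.15] w 13.9 q6 26.9
```

step_arm(series=[-0.03, -0.02, -0.02, 0.08, 255, -0.02, -0.01, -0.02, 0.08, 255, 0, 0, -0.02, 0.08, 255, 0, 0, -0.02, 0.08, 255])

```text
clock: 10.85
position: [521.8, -194.3, 174.0]
tool_rot: [[0.786, -0.618, 0.024], [-0.617, -0.787, -0.026], [0.035, 0.005, -0.999]]
ft_force: [-2.7, 1.6, 4.8]
grip_width: 14.0
```

```bash
python3 -c "
from h import *
s=st()"
```

```text
t 10.85 p [ 521.78 -194.26  174.  ] yaw -38.13 tilt [ 0.02 -0.03] F [-2.66  1.64  4.83] M [ 0.14  0.59 -0.11] w 14.0 q6 6.9
```

step_arm(series=[-0.02, 0.01, -0.02, 0.09, 255, -0.01, 0.01, -0.02, 0.09, 255, 0, 0.01, -0.02, 0.09, 255, 0, 0, -0.02, 0.09, 255])

```text
clock: 11.18
position: [522.5, -194.1, 174.0]
tool_rot: [[0.958, -0.285, 0.038], [-0.284, -0.959, -0.017], [0.041, 0.005, -0.999]]
ft_force: [0.2, -0.2, 2.2]
grip_width: 13.9
```

```bash
python3 -c "
from h import *
s=st()"
```

```text
t 11.18 p [ 522.52 -194.13  174.01] yaw -16.52 tilt [ 0.04 -0.02] F [ 0.19 -0.2   2.19] M [-0.01 -0.    0.03] w 13.9 q6 -15.8
```

step_arm(series=[0, 0, -0.03, 0.09, 255, 0, 0, -0.03, 0.09, 255, 0, 0, -0.03, 0.09, 255, 0, 0, -0.03, 0.09, 255])

```text
clock: 11.52
position: [522.8, -195.0, 173.8]
tool_rot: [[0.995, 0.089, 0.044], [0.089, -0.996, -0.005], [0.043, 0.008, -0.999]]
ft_force: [-2.8, 1.3, 4.6]
grip_width: 13.7
```

```bash
python3 -c "
from h import *
s=st()"
```

```text
t 11.52 p [ 522.83 -195.01  173.82] yaw 5.12 tilt [ 0.04 -0.  ] F [-2.84  1.34  4.64] M [ 0.    0.71 -0.05] w 13.7 q6 -38.5
```

step_arm(series=[-0.02, 0.02, -0.02, 0.09, 255, -0.02, 0.01, -0.02, 0.09, 255, 0, 0, -0.02, 0.09, 255, 0, 0, -0.02, 0.09, 255])

```text
clock: 11.85
position: [521.8, -196.3, 173.9]
tool_rot: [[0.891, 0.451, 0.045], [0.452, -0.892, 0.006], [0.043, 0.015, -0.999]]
ft_force: [-4.7, -1.2, 3.7]
grip_width: 13.7
```

```bash
python3 -c "
from h import *
s=st()"
```

```text
t 11.85 p [ 521.75 -196.31  173.85] yaw 26.87 tilt [0.05 0.01] F [-4.67 -1.22  3.72] M [-0.41  0.58 -0.07] w 13.7 q6 -61.2
```

step_arm(series=[-0.03, 0.02, -0.02, 0.09, 255, -0.02, 0.02, -0.02, 0.09, 255, -0.01, 0.02, -0.02, 0.09, 255, 0, 0.01, -0.02, 0.09, 255])

```text
clock: 12.18
position: [522.9, -195.6, 174.1]
tool_rot: [[0.663, 0.747, 0.049], [0.747, -0.664, 0.02], [0.047, 0.023, -0.999]]
ft_force: [-1.2, -0.8, 0.1]
grip_width: 13.8
```

```bash
python3 -c "
from h import *
s=st()"
```

```text
t 12.18 p [ 522.89 -195.62  174.09] yaw 48.43 tilt [0.05 0.02] F [-1.21 -0.79  0.07] M [-0.2   0.17 -0.01] w 13.8 q6 -83.6
```

step_arm(series=[-0.01, 0.01, -0.04, 0.09, 255, -0.01, 0, -0.03, 0.09, 255, 0, 0, -0.03, 0.09, 255, 0, 0, -0.03, 0.09, 255])

```text
clock: 12.52
position: [522.6, -196.3, 173.4]
tool_rot: [[0.341, 0.939, 0.041], [0.939, -0.342, 0.034], [0.046, 0.027, -0.999]]
ft_force: [-1.5, 2.1, 3.2]
grip_width: 13.6
```

```bash
python3 -c "
from h import *
s=st()"
```

```text
t 12.52 p [ 522.59 -196.29  173.44] yaw 70.05 tilt [0.04 0.03] F [-1.47  2.14  3.23] M [ 0.3   0.32 -0.06] w 13.6 q6 -105.8
```

step_arm(series=[-0.01, 0.02, -0.03, 0.08, 255, 0, 0.01, -0.03, 0.08, 255, 0, 0, -0.03, 0.08, 255])

```text
clock: 12.77
position: [523.3, -195.8, 171.5]
tool_rot: [[0.096, 0.995, 0.035], [0.994, -0.097, 0.042], [0.046, 0.031, -0.998]]
ft_force: [0.2, -0.0, -2.4]
grip_width: 13.9
```

```bash
python3 -c "
from h import *
s=st()"
```

```text
t 12.77 p [ 523.33 -195.76  171.5 ] yaw 84.5 tilt [0.04 0.04] F [ 0.18 -0.03 -2.39] M [-0.    0.02  0.05] w 13.9 q6 -120.3
```

The stopper is free of contact and lower, so it's at the gap. I'll lower straight down.

step_arm(series=[0, 0, -0.06, 0, 255, 0, 0, -0.06, 0, 255, 0, 0, -0.05, 0, 255])

```text
clock: 13.02
position: [524.2, -195.7, 166.0]
tool_rot: [[0.098, 0.994, 0.037], [0.994, -0.1, 0.042], [0.046, 0.033, -0.998]]
ft_force: [-2.1, 1.0, 8.9]
grip_width: 13.8
```

```bash
python3 -c "
from h import *
s=st()"
```

```text
t 13.02 p [ 524.25 -195.68  165.98] yaw 84.36 tilt [0.04 0.04] F [-2.07  0.96  8.94] M [0.23 0.58 0.09] w 13.8 q6 -120.3
```

step_arm(series=[-0.02, 0.01, 0.02, 0, 255, 0, 0, 0, 0, 255, 0, 0, 0, 0, 255], force=12)

```text
clock: 13.27
position: [523.9, -195.6, 166.4]
tool_rot: [[0.101, 0.994, 0.038], [0.994, -0.103, 0.042], [0.045, 0.033, -0.998]]
ft_force: [-0.2, 0.1, -0.8]
grip_width: 13.9
```

```bash
python3 - <<'E'
from h import *
s=st();c=cam("scene")
im=cv2.resize(c["image"][180:255,215:295],(640,600),interpolation=cv2.INTER_CUBIC)
save(np.clip(im*1.7,0,255).astype(np.uint8),"s4.png")
E
```

```text
t 13.27 p [ 523.94 -195.56  166.45] yaw 84.19 tilt [0.04 0.04] F [-0.23  0.11 -0.78] M [0.05 0.09 0.02] w 13.9 q6 -120.1
```

View pics/s4.png

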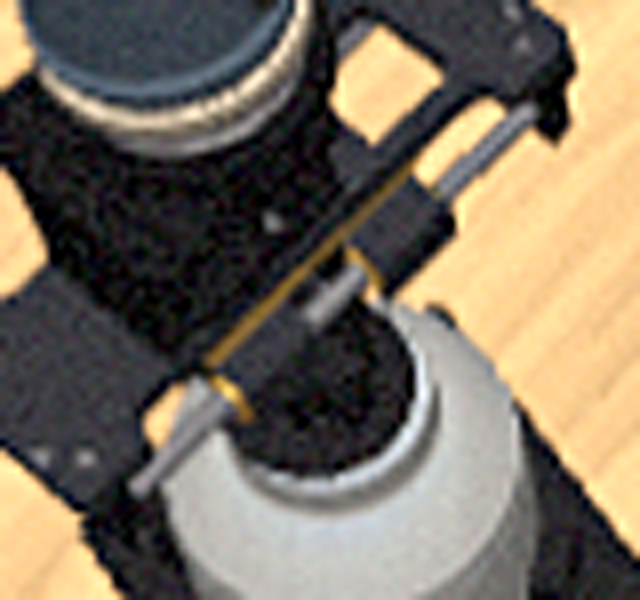

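The flange sits concentric on the neck and low (centre about (330,390) in the crop), so the stopper is in the thread start. Now I screw gently clockwise.

step_arm(series=[0, 0, -0.03, -0.06, 255, 0, 0, -0.02, -0.08, 255, 0, 0, -0.02, -0.08, 255, 0, 0, -0.02, -0.08, 255], force=25)

```text
clock: 13.65
position: [524.8, -195.1, 164.6]
tool_rot: [[0.403, 0.914, 0.051], [0.914, -0.405, 0.029], [0.047, 0.035, -0.998]]
ft_force: [0.5, 2.2, 2.1]
grip_width: 13.8
```

```bash
python3 -c "
from h import *
s=st()"
```

```text
t 13.65 p [ 524.85 -195.07  164.65] yaw 66.21 tilt [0.05 0.03] F [0.47 2.2  2.11] M [ 0.42  0.01 -0.  ] w 13.8 q6 -101.9
```

step_arm(series=[0, 0.01, -0.015, -0.08, 255, 0, 0.01, -0.015, -0.08, 255, 0, 0, -0.015, -0.08, 255, 0, 0, -0.015, -0.08, 255])

```text
clock: 13.98
position: [524.0, -193.5, 163.8]
tool_rot: [[0.682, 0.729, 0.057], [0.729, -0.684, 0.011], [0.047, 0.034, -0.998]]
ft_force: [-0.9, -0.2, -0.3]
grip_width: 13.7
```

```bash
python3 -c "
from h import *
s=st()"
```

```text
t 13.98 p [ 524.05 -193.5   163.75] yaw 46.91 tilt [0.06 0.01] F [-0.86 -0.18 -0.3 ] M [-0.08  0.19  0.04] w 13.7 q6 -81.7
```

step_arm(series=[0, 0, -0.025, -0.09, 255, 0, 0, -0.02, -0.09, 255, 0, 0, -0.02, -0.09, 255, 0, 0, -0.02, -0.09, 255])

```text
clock: 14.32
position: [523.4, -193.7, 162.2]
tool_rot: [[0.904, 0.425, 0.057], [0.426, -0.905, -0.011], [0.047, 0.034, -0.998]]
ft_force: [-1.0, 0.8, -0.1]
grip_width: 13.9
```

```bash
python3 -c "
from h import *
s=st()"
```

```text
t 14.32 p [ 523.44 -193.67  162.18] yaw 25.23 tilt [ 0.06 -0.01] F [-1.    0.76 -0.08] M [0.04 0.28 0.03] w 13.9 q6 -58.6
```

step_arm(series=[0, 0, -0.025, -0.09, 255, 0, 0, -0.02, -0.09, 255, 0, 0, -0.02, -0.09, 255, 0, 0, -0.02, -0.09, 255])

```text
clock: 14.65
position: [522.9, -194.2, 160.9]
tool_rot: [[0.997, 0.06, 0.048], [0.062, -0.998, -0.033], [0.046, 0.036, -0.998]]
ft_force: [-0.4, -1.0, 2.9]
grip_width: 13.3
```

```bash
python3 -c "
from h import *
s=st()"
```

```text
t 14.65 p [ 522.9  -194.21  160.94] yaw 3.56 tilt [ 0.05 -0.03] F [-0.43 -1.03  2.86] M [-0.32  0.57  0.11] w 13.3 q6 -35.1
```

step_arm(series=[0, 0, -0.015, -0.08, 255, 0, 0, -0.015, -0.08, 255, 0, 0, -0.015, -0.08, 255, 0, 0, -0.015, -0.08, 255])

```text
clock: 14.98
position: [521.6, -194.8, 160.9]
tool_rot: [[0.962, -0.272, 0.032], [-0.27, -0.962, -0.048], [0.044, 0.038, -0.998]]
ft_force: [-0.0, 1.0, 1.3]
grip_width: 13.6
```

```bash
python3 -c "
from h import *
s=st()"
```

```text
t 14.98 p [ 521.61 -194.79  160.88] yaw -15.67 tilt [ 0.03 -0.05] F [-0.02  0.97  1.31] M [0.29 0.24 0.18] w 13.6 q6 -14.3
```

The sink has stopped and the torque is rising, so the flange probably meets the rim on one side because the tool is tilted. I'll loosen the jaws to let it settle level, then look.

step_arm(series=[0, 0, 0, 0, 190, 0, 0, 0, 0, 190, 0, 0, 0, 0, 190, 0, 0, 0, 0, 190, 0, 0, 0, 0, 190])

```text
clock: 15.4
position: [523.4, -195.8, 162.1]
tool_rot: [[0.963, -0.268, 0.037], [-0.267, -0.962, -0.051], [0.049, 0.039, -0.998]]
ft_force: [0.3, -0.8, 0.7]
grip_width: 22.1
```

```bash
python3 - <<'E'
from h import *
s=st();c=cam("scene")
im=cv2.resize(c["image"][180:255,215:295],(640,600),interpolation=cv2.INTER_CUBIC)
save(np.clip(im*2.,0,255).astype(np.uint8),"s5.png")
E
```

```text
t 15.4 p [ 523.38 -195.78  162.06] yaw -15.48 tilt [ 0.04 -0.05] F [ 0.32 -0.76  0.69] M [-0.09  0.12  0.  ] w 22.1 q6 -14.5
```

View pics/s5.png

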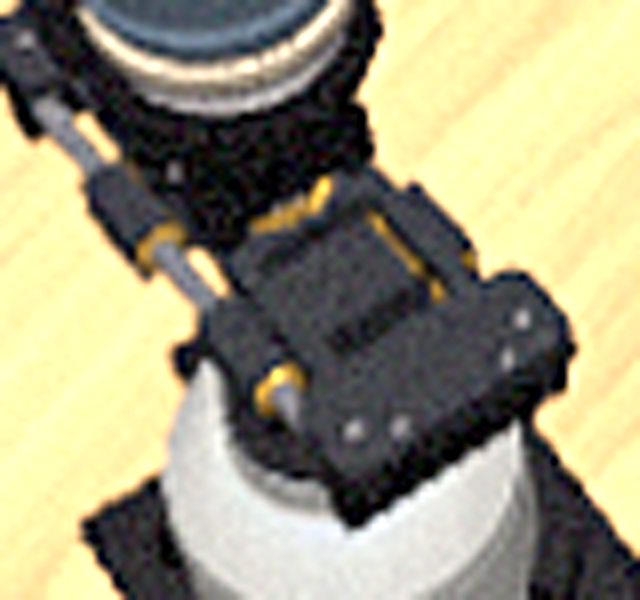

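The view is blocked by the gripper and shows only the left edge of the flange, low on the neck. I'll regrip gently and turn on.

step_arm(series=[0, 0, -0.03, 0, 255, 0, 0, 0, 0, 255, 0, 0, 0, 0, 255, 0, 0, 0, 0, 255, 0, 0, 0, 0, 255], force=20)

```text
clock: 15.87
position: [522.4, -195.4, 161.5]
tool_rot: [[0.963, -0.268, 0.035], [-0.266, -0.963, -0.05], [0.047, 0.039, -0.998]]
ft_force: [-1.1, 0.1, 2.0]
grip_width: 13.8
```

step_arm(series=[0, 0, -0.01, -0.06, 255, 0, 0, -0.01, -0.06, 255, 0, 0, -0.01, -0.06, 255])

```text
clock: 16.12
position: [522.0, -196.1, 161.3]
tool_rot: [[0.898, -0.439, 0.024], [-0.437, -0.897, -0.057], [0.046, 0.041, -0.998]]
ft_force: [-1.8, 0.9, 4.4]
grip_width: 14.1
```

```bash
python3 -c "
from h import *
s=st()"
```

```text
t 16.12 p [ 521.95 -196.06  161.3 ] yaw -25.97 tilt [ 0.02 -0.06] F [-1.8   0.93  4.4 ] M [0.15 0.44 0.19] w 14.1 q6 -3.2
```

step_arm(series=[0, 0, 0, -0.05, 255, 0, 0, 0, -0.05, 255])

```text
clock: 16.28
position: [521.2, -195.9, 161.3]
tool_rot: [[0.848, -0.529, 0.016], [-0.528, -0.847, -0.059], [0.045, 0.042, -0.998]]
ft_force: [-0.2, -1.5, 1.7]
grip_width: 14.0
```

```bash
python3 -c "
from h import *
s=st()"
```

```text
t 16.28 p [ 521.25 -195.91  161.32] yaw -31.88 tilt [ 0.02 -0.06] F [-0.19 -1.45  1.72] M [-0.09  0.51  0.16] w 14.0 q6 3.2
```

step_arm(series=[0, 0, 0, -0.05, 255, 0, 0, 0, -0.05, 255])

```text
clock: 16.45
position: [520.9, -196.2, 161.3]
tool_rot: [[0.79, -0.612, 0.008], [-0.611, -0.789, -0.062], [0.044, 0.044, -0.998]]
ft_force: [0.1, -0.7, 2.4]
grip_width: 14.4
```

```bash
python3 -c "
from h import *
s=st()"
```

```text
t 16.45 p [ 520.88 -196.15  161.29] yaw -37.7 tilt [ 0.01 -0.06] F [ 0.06 -0.71  2.43] M [0.28 0.37 0.42] w 14.4 q6 9.4
```

The torque has risen to 0.42 N m at about 122° from the thread start, so it's snug. Releasing and rising.

step_arm(series=[0, 0, 0, 0.02, 150, 0, 0, 0, 0, 150, 0, 0, 0, 0, 150, 0, 0, 0, 0, 150, 0, 0, 0, 0, 100, 0, 0, 0.05, 0, 100, 0, 0, 0.1, 0, 100, 0, 0, 0.2, 0, 100])

```text
clock: 17.12
position: [520.9, -196.0, 170.6]
tool_rot: [[0.806, -0.592, 0.009], [-0.591, -0.805, -0.061], [0.043, 0.043, -0.998]]
ft_force: [0.9, -0.6, -0.2]
grip_width: 50.7
```

step_arm(series=[0, 0, 0.4, 0, 100, 0, 0, 0.7, 0, 100, -0.1, 0.2, 0.7, 0, 100, -0.3, 0.8, 0.5, 0, 100, -0.3, 0.9, 0.3, 0, 100, -0.3, 0.9, 0, 0, 100, -0.2, 0.9, 0, 0, 100, 0, 0.5, 0, 0, 100])

```text
clock: 17.78
position: [485.6, -70.8, 258.0]
tool_rot: [[0.801, -0.598, 0.019], [-0.596, -0.8, -0.065], [0.054, 0.041, -0.998]]
ft_force: [0.1, -0.1, -0.4]
grip_width: 52.7
```

```bash
python3 - <<'E'
from h import *
s=st();c=cam("scene");t=cam("top")
def big(cc,X,w,k):
    u,v=proj(cc,X);A=np.float32([[k,0,w*k-u*k],[0,k,w*k-v*k]])
    im=cv2.warpAffine(cc["image"],A,(2*w*k,2*w*k),flags=cv2.INTER_CUBIC)
    return np.clip(im.astype(float)*2,0,255).astype(np.uint8)
save(np.hstack([big(t,[522,-192,140],20,10),big(c,[522,-192,140],20,10)]),"fin.png")
E
```

```text
t 17.78 p [485.65 -70.84 258.02] yaw -36.67 tilt [ 0.02 -0.07] F [ 0.13 -0.09 -0.42] M [-0.06  0.12 -0.01] w 52.7 q6 19.1
```

View pics/fin.png

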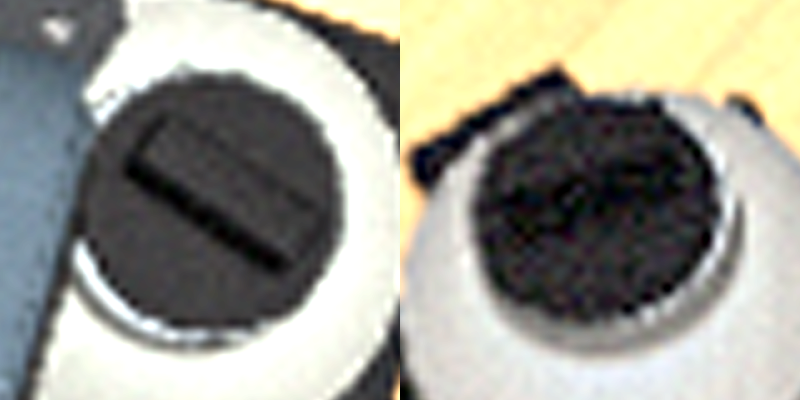

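The stopper stands concentric on the neck with an even bright rim crescent in both views, and the camera parallax explains the offset. The tool was tilted while turning, so I want to confirm by feel that it's really home. I'll regrip now that it stands free and test the torque.

step_arm(series=[0.2, -0.9, 0, 0, 100, 0.3, -0.9, 0, 0, 100, 0.3, -0.9, 0, 0, 100, 0.3, -0.9, 0, 0, 100, 0.1, -0.4, 0, 0, 100, 0, 0, 0, 0, 100])

```text
clock: 18.38
position: [524.4, -198.4, 260.7]
tool_rot: [[0.806, -0.592, 0.024], [-0.589, -0.805, -0.07], [0.061, 0.042, -0.997]]
ft_force: [0.3, 0.2, 0.5]
grip_width: 52.9
```

step_arm(series=[-0.05, 0.05, -0.5, 0, 100, -0.05, 0.05, -0.5, 0, 100, -0.03, 0, -0.5, 0, 100, -0.03, 0, -0.5, 0, 100, -0.03, 0, -0.5, 0, 100, -0.02, 0, -0.3, 0, 100, 0, 0, 0, 0, 100])

```text
clock: 18.97
position: [515.0, -192.7, 175.0]
tool_rot: [[0.803, -0.595, 0.024], [-0.592, -0.803, -0.068], [0.059, 0.04, -0.997]]
ft_force: [-0.5, 0.3, -0.0]
grip_width: 53.2
```

step_arm(series=[0.12, -0.06, -0.15, 0, 100, 0.06, -0.02, -0.15, 0, 100, 0, 0, -0.08, 0, 100, 0, 0, 0, 0, 100])

```text
clock: 19.3
position: [521.7, -194.6, 164.2]
tool_rot: [[0.804, -0.594, 0.026], [-0.592, -0.803, -0.068], [0.061, 0.04, -0.997]]
ft_force: [-0.2, -0.3, 0.2]
grip_width: 53.3
```

step_arm(series=[0, 0, 0, 0, 255, 0, 0, 0, 0, 255, 0, 0, 0, 0, 255, 0, 0, 0, 0, 255, 0, 0, 0, 0, 255, 0, 0, 0, 0, 255, 0, 0, 0, 0, 255, 0, 0, 0, 0, 255], force=12)

```text
clock: 19.97
position: [522.4, -194.7, 166.1]
tool_rot: [[0.804, -0.594, 0.028], [-0.592, -0.803, -0.069], [0.063, 0.039, -0.997]]
ft_force: [1.3, -1.2, -0.3]
grip_width: 14.5
```

```bash
python3 -c "
from h import *
s=st()"
```

```text
t 19.97 p [ 522.38 -194.73  166.14] yaw -36.36 tilt [ 0.03 -0.07] F [ 1.3  -1.25 -0.29] M [-0.01  0.1   0.03] w 14.5 q6 8.0
```

step_arm(series=[0, 0, 0, -0.03, 255, 0, 0, 0, -0.03, 255])

```text
clock: 20.13
position: [522.3, -194.8, 166.2]
tool_rot: [[0.767, -0.642, 0.023], [-0.639, -0.766, -0.071], [0.064, 0.04, -0.997]]
ft_force: [1.7, 1.0, 0.6]
grip_width: 15.0
```

```bash
python3 -c "
from h import *
s=st()"
```

```text
t 20.13 p [ 522.33 -194.83  166.24] yaw -39.81 tilt [ 0.02 -0.07] F [1.74 0.96 0.56] M [0.11 0.23 0.32] w 15.0 q6 11.8
```

Torque rose to 0.32 N m within 3° and the pads began to ride on the bar rather than turn it. The stopper is wedged home and stands firm. Releasing.

step_arm(series=[0, 0, 0, 0.03, 100, 0, 0, 0, 0, 100, 0, 0, 0, 0, 100, 0, 0, 0, 0, 100, 0, 0, 0, 0, 100, 0, 0, 0, 0, 100, 0, 0, 0.2, 0, 100, 0, 0, 0.5, 0, 100])

```text
clock: 20.8
position: [520.8, -194.1, 185.3]
tool_rot: [[0.785, -0.62, 0.02], [-0.617, -0.784, -0.068], [0.058, 0.041, -0.997]]
ft_force: [0.2, 0.3, 0.4]
grip_width: 51.7
```

step_arm(series=[0, 0, 0.7, 0, 100, 0, 0, 0.7, 0, 100, 0, 0.3, 0.7, 0, 100, -0.3, 0.9, 0.5, 0, 100, -0.5, 0.9, 0, 0, 100, -0.5, 0.9, 0, 0, 100, -0.5, 0.9, 0, 0, 100, -0.2, 0.5, 0, 0, 100])

```text
clock: 21.47
position: [462.7, -63.3, 273.8]
tool_rot: [[0.778, -0.627, 0.033], [-0.623, -0.778, -0.074], [0.073, 0.037, -0.997]]
ft_force: [0.0, -0.6, -0.3]
grip_width: 52.8
```

step_arm(series=[-0.5, 0.9, 0, 0, 100, -0.5, 0.9, 0, 0, 100, -0.3, 0.6, 0, 0, 100, 0, 0, 0, 0, 100, 0, 0, 0, 0, 100])

```text
clock: 21.88
position: [419.4, 14.5, 276.8]
tool_rot: [[0.78, -0.624, 0.038], [-0.621, -0.78, -0.075], [0.076, 0.035, -0.996]]
ft_force: [0.4, -0.7, -0.1]
grip_width: 52.6
```

```bash
python3 - <<'E'
from h import *
s=st();c=cam("scene");t=cam("top")
def big(cc,X,w,k):
    u,v=proj(cc,X);A=np.float32([[k,0,w*k-u*k],[0,k,w*k-v*k]])
    im=cv2.warpAffine(cc["image"],A,(2*w*k,2*w*k),flags=cv2.INTER_CUBIC)
    return np.clip(im.astype(float)*1.3,0,255).astype(np.uint8)
save(np.vstack([np.hstack([big(t,[522,-192,140],20,10),big(c,[522,-192,140],20,10)]),cv2.resize(t["image"][100:280,150:510],(800,400))[::2]]),"fin2.png")
E
```

```text
t 21.88 p [419.38  14.5  276.83] yaw -38.52 tilt [ 0.04 -0.07] F [ 0.44 -0.74 -0.07] M [-0.09  0.05 -0.04] w 52.6 q6 30.1
```

View pics/fin2.png

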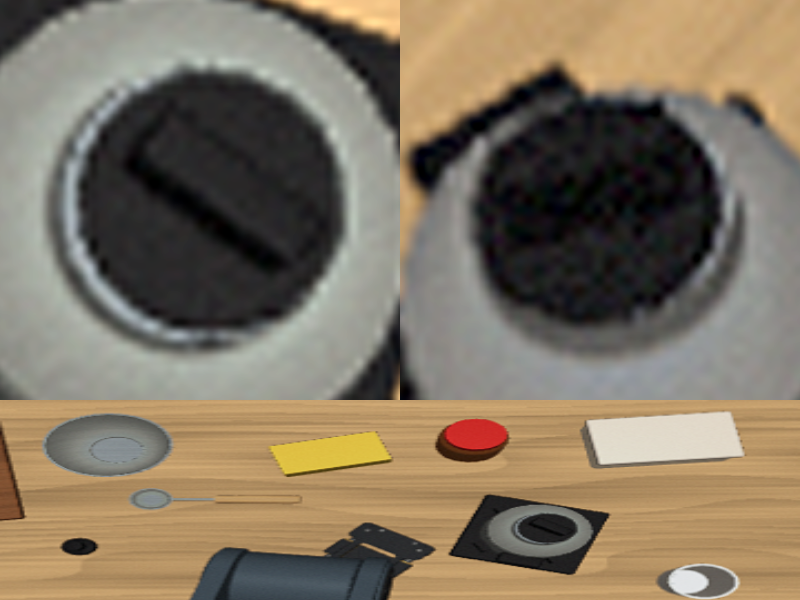

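Both views show the stopper seated, with its bar at the same yaw as before the torque test. The other objects are in place and the arm is clear. Handing in.

```bash
python3 -c "
from h import *
print(robot.sign_off())"
```

```text
the job is handed in; nothing more can be done
None
```

I closed the jug with its stopper and handed the job in at about 22 s on the robot's clock. I set the stopper on the neck and backed it off about 150° until it dropped 8 mm into the thread start. Then I screwed it clockwise about 122° until it was stiff, and let go. The first attempt to pick it up closed on nothing because the fingers were slower than I allowed; it left the stopper undisturbed.

**What the last checks showed:**
- **Home by feel:** I regripped it and tried to turn it further. Torque rose to 0.32 N m within 3° and the bar's angle did not change between the pictures before and after. While screwing it down it had peaked at 0.42 N m, above the 0.15 N m the task said was enough.
- **Forces:** The largest wrist force I read in the neck was about 10 N. I read it only between moves, so brief peaks would not show.
- **Surroundings:** The last pictures show the flange concentric on the rim and the objects in view in their places. The arm is clear of everything.

**What I couldn't confirm:**
- **Flange height:** The cameras are too coarse to show whether it is within 1.5 mm of the rim.
- **Sink depth:** The tool sank only about 5.3 mm of the expected 7 mm before I loosened it. I put this down to the tool's tilt of about 0.06 rad, and let the stopper settle before the final turn.
- **Tilt at the drop:** The tool's tilt when the stopper dropped into the thread start was also about 0.057 rad. The stopper's own tilt then should have been under the 0.06 limit, but I couldn't measure it.

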